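Put the dye tins away with their lids home

ROBOT

A 6-joint arm with a two-finger parallel gripper is mounted at the origin on the work surface. World frame = base frame: x ahead of the robot, y to its left, z up, the work surface at z = 0. Lengths are in m, angles in degrees, forces in N, time in s.
With the tool pointing down it reaches from about 0.325 to 0.775 m from the base axis. Payload 9.3 kg.
Tool frame: the origin (TCP) lies midway between the tips of the shut fingers; the grasp point (between the pads) lies 19 mm behind it; z points along the fingers, y is the line along which they close (so a half turn about z gives the same grasp; the last joint's range is limited). The gripper opens to 85 mm and grips with 20 to 120 N. Pads are 22 mm wide; open, the fingers measure 114 mm over their backs; the gripper's body (76 mm by 85 mm) begins 54 mm behind the grasp point. The pads swing forward as they close: fully open they stand 13 mm farther back than shut.
Start: joints at [-78.759, 14.817, 1.232, 76.415, 0, 81.257], TCP at [0.188, -0.517, 0.231] pointing down, gripper open.
Joint ranges: [-174.27, 174.27], [-52.1, 104.24], [-59.71, 78.15], [-110.17, 111.67], [-87.03, 83.33], [-180, 180]. Speed limits (degrees/s): [127.2, 127.2, 159.86, 180, 180, 180].

INTERFACE

Orientations are given as a 3x3 rotation matrix whose columns are the frame's x, y, z axes.
In Python, from bench import readout, imaging, bot gives the robot as it stands.
- The arm moves only by the tool servo_tool, never from a script. Its argument "targets" is a list of rows, each a list of 3 entries, a list of its own where there are three numbers: the turn, a rotation vector about the tool's x, y, z normalised to -1 to 1, where 1 is 30 degrees, then the shift along the tool's x, y, z normalised to -1 to 1, where 1 is 0.3 m, then the closure, from -1 (fully open) to 1 (shut). A call has 1 to 20 rows; each row shifts and turns the commanded pose from where the row before left it, along the tool's axes as they then stand; what a row does not reach is not made up. A row lasts 1/12 s, in which the tool goes at most 41.7 mm and 7.16 degrees, less where a joint would pass 70% of its speed; a pose out of reach is approached as far as the arm can. A call with a number of a shift or a turn outside -1 to 1 is refused whole. A call with a gripper value outside its range is refused whole. The fingers move at their own pace and stop on an object; "squeeze" is the grip in N (left out, the last holds). Time passes only in rows, so rows that do not move let the fingers close. It gives the time, the measured TCP pose, the force, the opening and the grip force at its end, in the units of the state.
- readout.get_state(): the state, without advancing time (a new reading comes with each control period).
- imaging.camera(name): name is "side" or "top"; returns a dict with "pixels" (384x512x3 uint8, red, green, blue), "fx", "fy", "cx", "cy" (pixels), "k1" (the pictures are not rectified: a ray, as slopes to the right and down, at radius r is drawn at 1 + k1 r^2 times it, then the intrinsics apply), "rvec" (rotation vector, rad) and "tvec" (3), from world to camera coordinates, as OpenCV has them. Camera axes: x right, y down, z forward; pixel columns grow to the right and rows downward; lengths in m; the calibration is good to about 2 mm. A picture is of the moment at which its call begins. There is no depth.
- bot.finish_job(): hands the job in; it is judged then, once.
The state is a dict: "clock": time; "joint_positions": joint angles; "qvel": joint speeds; "tau": joint torques, N m; "tool_pos": TCP position; "tcp_rot": TCP orientation; "wrist_force": force on the tool from outside, world axes, zero at the start; "torque": the same for the moment, N m; "gripper_width": opening from 0.0 (shut) to 1.0 (fully open); "grasp_force": force on a finger pad.
Only numpy, scipy, OpenCV 4.12 (cv2) and the standard library are available. Lean on these libraries where they do the work, as an engineer would, in place of code of your own. Each camera call takes 0.05 s, during which the arm holds its last target. There are 200 camera calls.

TASK

Put the dye tins away: pull the drawer of the low cabinet right out to its stop, stand every tin from the bench upright in it, and push the drawer fully shut. The lids are only part-way on, so press each one straight down until it is fully home before you lift that tin, and leave the other tools on the bench where they are.

Things in the scene. Friction and masses are not known exactly. Their poses are not given: they have to be found in the camera images.
- chest: low wooden bench cabinet with one drawer, fixed to the bench: 245 mm deep (its x), 400 mm wide (its y), 92 mm high. Origin at the centre of its underside; its front looks along its own -x, towards the robot. The lower face of its top board is 80 mm above the bench.
- chest_drawer0 (a joint): how far the drawer is pulled out along the chest's -x: 0 is fully shut, 0.170 m is out at its stop. It runs easily (about 1 N) and stays where it is left.
- chest_drawer0_handle (a point): middle of the drawer's brass bar handle (moves with the drawer). The bar lies level along the chest's y, on its centre line: 120 mm long, 11 mm thick, its axis 54 mm above the bench and 35 mm in front of the dark drawer front, with posts 51 mm either side; a closed fingertip pointing down fits behind it. The drawer front is 15 mm thick and reaches from 14 to 79 mm above the bench.
- drawer_floor (a point): centre of the drawer's inner floor, 22 mm above the bench (moves with the drawer; axes as the chest's). The floor is 200 mm (x) by 358 mm (y), no dividers, with walls 48 mm high. With the drawer at its stop the floor from x = -100 to +64 mm about this point is open from above; the rest is under the top board. A tin with its lid home clears the top board by 8 mm.
- tin1: brown dye tin with a bare metal push-on lid, 62 mm in diameter, 50 mm high with the lid home (180 to 300 g). Origin at the centre of its underside, z up along the tin. The tin's painted side below the lid is 33 mm high; above it a brass-coloured neck shows as a gap under a lid that stands proud. It may be absent (None).
- lid1 (a joint): how far the lid of tin1 stands proud: 0 is fully home, 0.003 to 0.008 m at the start. It slides down stiffly under about 8 N straight down and stays where it is left; at 0 it meets a hard stop. It does not come off (stop at 0.010).
- lid1_top (a point): centre of the flat top of the lid of tin1 (62 mm across, with a coloured disc), 50 mm above the tin's underside when home, more by the amount it stands proud.
- tin2: dark red dye tin with a bare metal push-on lid, 62 mm in diameter, 50 mm high with the lid home (180 to 300 g). Origin at the centre of its underside, z up along the tin. The tin's painted side below the lid is 33 mm high; above it a brass-coloured neck shows as a gap under a lid that stands proud. It may be absent (None).
- lid2 (a joint): how far the lid of tin2 stands proud: 0 is fully home, 0.003 to 0.008 m at the start. It slides down stiffly under about 8 N straight down and stays where it is left; at 0 it meets a hard stop. It does not come off (stop at 0.010).
- lid2_top (a point): centre of the flat top of the lid of tin2 (62 mm across, with a coloured disc), 50 mm above the tin's underside when home, more by the amount it stands proud.
- tin3: black dye tin with a bare metal push-on lid, 62 mm in diameter, 50 mm high with the lid home (180 to 300 g). Origin at the centre of its underside, z up along the tin. The tin's painted side below the lid is 33 mm high; above it a brass-coloured neck shows as a gap under a lid that stands proud. It may be absent (None).
- lid3 (a joint): how far the lid of tin3 stands proud: 0 is fully home, 0.003 to 0.008 m at the start. It slides down stiffly under about 8 N straight down and stays where it is left; at 0 it meets a hard stop. It does not come off (stop at 0.010).
- lid3_top (a point): centre of the flat top of the lid of tin3 (62 mm across, with a coloured disc), 50 mm above the tin's underside when home, more by the amount it stands proud.
- tin4: tan dye tin with a bare metal push-on lid, 62 mm in diameter, 50 mm high with the lid home (180 to 300 g). Origin at the centre of its underside, z up along the tin. The tin's painted side below the lid is 33 mm high; above it a brass-coloured neck shows as a gap under a lid that stands proud. It may be absent (None).
- lid4 (a joint): how far the lid of tin4 stands proud: 0 is fully home, 0.003 to 0.008 m at the start. It slides down stiffly under about 8 N straight down and stays where it is left; at 0 it meets a hard stop. It does not come off (stop at 0.010).
- lid4_top (a point): centre of the flat top of the lid of tin4 (62 mm across, with a coloured disc), 50 mm above the tin's underside when home, more by the amount it stands proud.
- weight: pattern weight, a heavy dark steel block 100 x 50 x 28 mm (1.3 kg) with a small brass knob (to 48 mm high), lying among the tins; origin at the centre of its underside, x along its length. Not part of the job.
- maul: standing wooden maul, 62 mm across and 195 mm high, behind the tins; origin at the centre of its foot. Not part of the job.
- spool: upright spool of waxed thread, 68 mm across and 70 mm high; origin at the centre of its underside. Not part of the job.
- bottle: closed white plastic bottle of cleaner, 64 mm across and 170 mm high, on the right; origin at the centre of its underside. Not part of the job.
- hammer: saddler's hammer lying left of the tins, about 240 mm long and under 40 mm high, handle towards its -x. Not part of the job.
- pliers: red-handled punch pliers lying on the right, about 210 mm long and 22 mm high. Not part of the job.

How it is judged (in metres and radians):
On the way, in this order (a step that is already met when the one before it is completed fails the run):
1. the drawer is pulled out to its stop (value of joint chest_drawer0 above 0.163 m), for 0.2 s.
2. every tin stands upright in the drawer with its lid home (x of tin1 in the frame of drawer_floor between -0.1 and 0.1 m and y of tin1 in the frame of drawer_floor between -0.18 and 0.18 m and z of tin1 in the frame of drawer_floor between -0.005 and 0.006 m and angle between each of tin1, tin2, tin3, tin4's own z axis and vertical below 0.1 rad and value of joint each of lid1, lid2, lid3, lid4 below 0.0015 m and x of tin2 in the frame of drawer_floor between -0.1 and 0.1 m and y of tin2 in the frame of drawer_floor between -0.18 and 0.18 m and z of tin2 in the frame of drawer_floor between -0.005 and 0.006 m and x of tin3 in the frame of drawer_floor between -0.1 and 0.1 m and y of tin3 in the frame of drawer_floor between -0.18 and 0.18 m and z of tin3 in the frame of drawer_floor between -0.005 and 0.006 m and x of tin4 in the frame of drawer_floor between -0.1 and 0.1 m and y of tin4 in the frame of drawer_floor between -0.18 and 0.18 m and z of tin4 in the frame of drawer_floor between -0.005 and 0.006 m), for 0.2 s.
At the end, for the whole second after the job is handed in: The drawer is fully shut (within 6 mm), and every tin stands upright (within 0.1 rad) and still on the drawer's floor with its lid fully home (within 1.5 mm) (all of step 2 and value of joint chest_drawer0 below 0.006 m and linear speed of each of tin1, tin2, tin3, tin4 below 0.03 m/s); the robot touches nothing.
It fails at once if a tin is lifted (more than 35 mm) while its lid stands more than 2.5 mm proud ((height (world z) of tin1 above 0.035 m and value of joint lid1 above 0.0025 m) or (height (world z) of tin2 above 0.035 m and value of joint lid2 above 0.0025 m) or (height (world z) of tin3 above 0.035 m and value of joint lid3 above 0.0025 m) or (height (world z) of tin4 above 0.035 m and value of joint lid4 above 0.0025 m)).
It fails at once if one of the other things on the bench (weight, maul, spool, bottle, hammer, pliers) is moved more than 40 mm (distance of any of weight, maul, spool, bottle, hammer, pliers from where it was at the start of the episode above 0.04 m).
Of tin1, tin2, tin3, tin4 only 3 to 4 are there at a start; the rules pass over those that are not, and their reading is None.
At some moment in a run one of tin1, tin2, tin3, tin4 may be knocked a few centimetres aside while the robot is not near it.
It also fails if it takes over 210 s, if anything falls off the work surface, if the arm or the gripper's body presses on something with over 40 N, if the wrist force passes 120 N, or if a joint passes its speed limit or range.

## Working session

There is one attempt and no reset: what is moved stays moved. The work goes in short steps, Python scripts to look and compute and a tool call to move; the robot and the scene stay as the last step left them, time stands still between calls to the robot, and variables do not carry over. Pictures are saved under pics/ and viewed, at most 14 in all, crops included, and the job is handed in when it is done.

Besides the shell and the picture viewer there is one more tool, called by a JSON object that holds its "fn" and its "kwargs". servo_tool: Moves the arm, as the interface text tells. Its arguments: {"type":"object","properties":{"targets":{"type":"array","items":{"type":"array"}},"squeeze":{"type":"number"}},"required":["targets"]}

```bash
mkdir -p pics; ls
python3 - <<'E'
from bench import readout, imaging, bot
import cv2
s=readout.get_state(); print(s)
for n in("top","side"):
    c=imaging.camera(n); cv2.imwrite(f"pics/{n}0.png",c["pixels"][:,:,::-1]); print({k:v for k,v in c.items() if k!="pixels"})
E
```

```text
pics
{'clock': 0.0, 'joint_positions': array([-7.87570546e+01,  1.48514181e+01,  1.18795483e+00,  7.64164718e+01,
       -3.41517901e-04,  8.12566839e+01]), 'qvel': array([0.03911904, 0.07373632, 0.05087898, 0.01227428, 0.01048835,
       0.00412619]), 'tau': array([-4.44331829e-05, -5.55643988e+01,  3.44525456e+01,  1.35981990e-02,
       -3.81851385e-05, -1.27918263e-07]), 'tool_pos': array([ 0.18792216, -0.51658094,  0.23064757]), 'tcp_rot': array([[ 9.39774632e-01,  3.41794623e-01, -2.77854090e-04],
       [ 3.41794674e-01, -9.39773660e-01,  1.36719425e-03],
       [ 2.06179689e-04, -1.37982352e-03, -9.99999027e-01]]), 'wrist_force': array([-0.03450719,  0.22914946, -0.40038155]), 'torque': array([-0.0137706 ,  0.00062321,  0.01363254]), 'grasp_force': 0.0, 'gripper_width': 1.0007423280721433}
{'fx': 440.271923609479, 'fy': 440.271923609479, 'cx': 254.28730088278837, 'cy': 189.9686321145731, 'k1': -0.11544428966586903, 'rvec': array([ 2.18578193, -2.14773308,  0.10383886]), 'tvec': array([-0.01325379,  0.58310902,  1.4171949 ])}
{'fx': 418.4355994445165, 'fy': 418.4355994445165, 'cx': 253.17924008299792, 'cy': 189.92997636949275, 'k1': -0.04413291201552385, 'rvec': array([ 0.83833115, -2.6578015 ,  0.90923614]), 'tvec': array([0.44393   , 0.30088941, 1.24111293])}
```

View pics/top0.png

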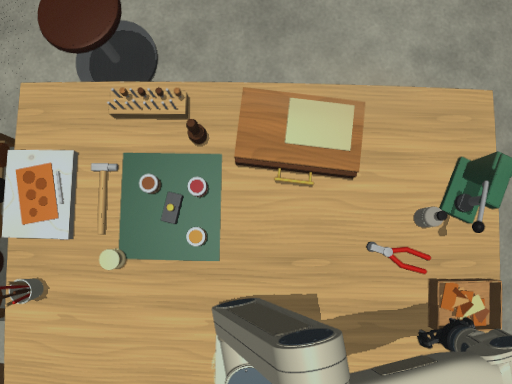

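View pics/side0.png

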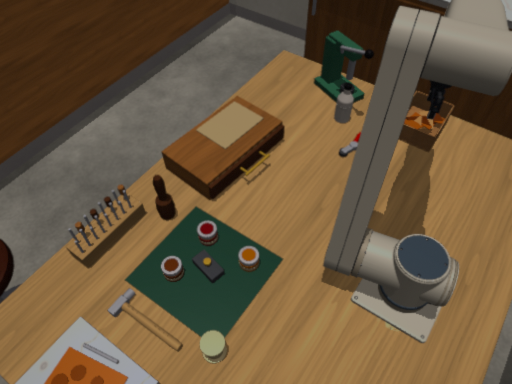

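The top view shows three tins on the mat: brown (148,184), red (197,186) and tan (196,237). The black one is absent. The weight is at (171,208) and the cabinet handle at (295,179). The side view agrees: brown (172,268), red (207,232), tan (248,258).

```bash
cat > h.py <<'E'
from bench import readout, imaging, bot
import cv2, numpy as np
def K(c): return np.array([[c["fx"],0,c["cx"]],[0,c["fy"],c["cy"]],[0,0,1.]])
def ray(c,uv):
    # r in k1 model is the undistorted radius, as in OpenCV
    p=cv2.undistortPoints(np.array(uv,float).reshape(-1,1,2),K(c),np.array([c["k1"],0,0,0.]))[:,0]
    R=cv2.Rodrigues(c["rvec"])[0]
    return -R.T@c["tvec"], np.c_[p,np.ones(len(p))]@R
def plane(c,uv,z):
    o,d=ray(c,uv); return o+d*((z-o[2])/d[:,2])[:,None]
def tri(c1,u1,c2,u2):
    o1,d1=ray(c1,[u1]);o2,d2=ray(c2,[u2]);d1=d1[0];d2=d2[0]
    t=np.linalg.lstsq(np.c_[d1,-d2],o2-o1,rcond=None)[0]
    a=o1+t[0]*d1;b=o2+t[1]*d2
    return (a+b)/2,np.linalg.norm(a-b)
def proj(c,P): return cv2.projectPoints(np.array(P,float).reshape(-1,1,3),c["rvec"],c["tvec"],K(c),np.array([c["k1"],0,0,0.]))[0][:,0]
def hsv(c): return cv2.cvtColor(c["pixels"],cv2.COLOR_RGB2HSV)
def blob(c,uv,lo,hi,r=16):
    """centroid of mask in a window; hue may wrap (lo>hi)"""
    H=hsv(c).astype(int);u,v=map(int,uv);h,w=H.shape[:2]
    hm=(H[...,0]>=lo[0])&(H[...,0]<=hi[0]) if lo[0]<=hi[0] else (H[...,0]>=lo[0])|(H[...,0]<=hi[0])
    m=hm&(H[...,1]>=lo[1])&(H[...,2]>=lo[2])&(H[...,1]<=hi[1])&(H[...,2]<=hi[2])
    w=np.zeros_like(m);w[max(v-r,0):v+r+1,max(u-r,0):u+r+1]=1
    n,l,s,ce=cv2.connectedComponentsWithStats((m&w).astype(np.uint8))
    if n<2: return None,0
    i=1+np.argmax(s[1:,4]); return ce[i],s[i,4]
E
python3 - <<'E'
from h import *
t=imaging.camera("top");s=imaging.camera("side")
T={"brown":((148,184),(172,268)),"red":((197,186),(207,232)),"tan":((196,237),(248,258))}
for k,(a,b) in T.items():
    for c,p in((t,a),(s,b)): print(k,hsv(c)[p[1]-1:p[1]+1,p[0]].tolist())
print("handle",hsv(t)[178:182,295].tolist(),hsv(t)[150:180:3,300].tolist())
cs=[np.hstack([cv2.resize(t["pixels"][160:260,130:220],(360,400),interpolation=0),cv2.resize(t["pixels"][85:190,230:370],(440,400),interpolation=cv2.INTER_AREA)])]
cs.append(np.hstack([cv2.resize(s["pixels"][215:285,155:265],(440,200),interpolation=0),cv2.resize(s["pixels"][95:205,160:290],(360,200))]))
cv2.imwrite("pics/c1.png",np.vstack(cs)[:,:,::-1])
E
```

```text
brown [[11, 152, 136], [11, 153, 135]]
brown [[11, 229, 87], [11, 226, 87]]
red [[179, 155, 163], [0, 153, 163]]
red [[179, 245, 100], [179, 240, 101]]
tan [[19, 159, 193], [19, 159, 192]]
tan [[16, 255, 145], [16, 255, 145]]
handle [[18, 121, 183], [19, 141, 174], [25, 156, 181], [25, 156, 180]] [[15, 157, 148], [15, 156, 149], [15, 157, 161], [15, 157, 149], [15, 156, 168], [14, 159, 77], [11, 149, 87], [11, 135, 36], [18, 123, 162], [18, 121, 191]]
```

View pics/c1.png

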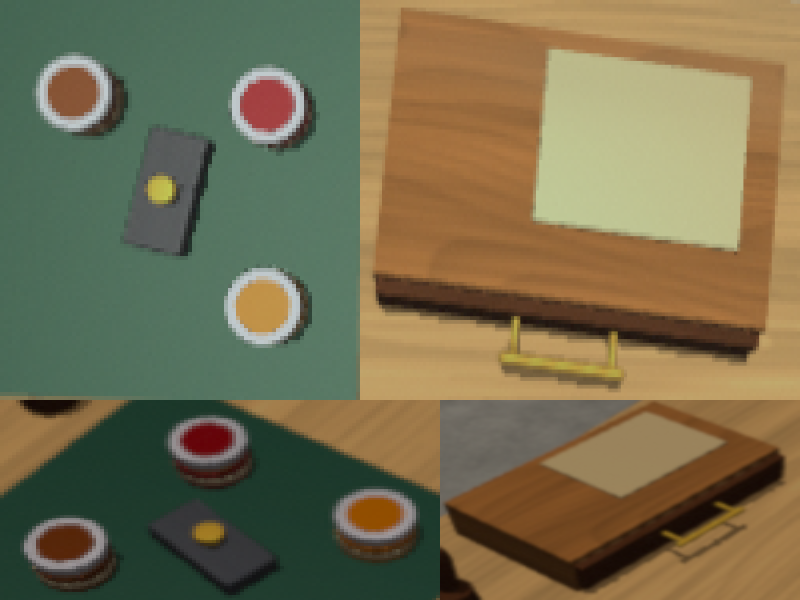

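The crops confirm 3 tins. The cabinet top corners in the top view are about (243,87), (365,102), (359,172), (235,157). The handle bar runs from (275.5,179) to (312.7,183.4).

```bash
cat >> h.py <<'E'
HUE={"brown":((6,110,60),(14,255,200)),"red":((172,110,60),(4,255,220)),"tan":((13,110,110),(22,255,255))}
def tins(guess):
    t=imaging.camera("top");s=imaging.camera("side")
    for k,(a,b) in guess.items():
        r=[]
        for c,p in((t,a),(s,b)):
            cen,n=blob(c,p,*HUE[k],r=10); r.append((cen,n))
        if r[0][0] is None: print(k,"lost");continue
        z=plane(t,[r[0][0]],.055)[0]; print(k,"top@.055",z.round(4),r[0][1],r[1][1],np.round(r[0][0],1),None if r[1][0] is None else np.round(r[1][0],1),end=" ")
        if r[1][0] is not None: X,e=tri(t,r[0][0],s,r[1][0]); print("side@.055",plane(s,[r[1][0]],.055)[0].round(4),"tri",X.round(4),round(e,4))
        else: print()
E
python3 - <<'E'
from h import *
tins({"brown":((148,184),(172,266)),"red":((197,186),(207,230)),"tan":((196,237),(248,256))})
t=imaging.camera("top")
q=plane(t,[(242.7,87.1),(364.6,102.3),(358.9,171.6),(234.8,156.7)],.092);print(q.round(4)[:,:2])
print("sides",[np.linalg.norm(q[i]-q[i-1]).round(4) for i in range(4)],"centre",q.mean(0)[:2])
for i,j in((1,0),(2,3)): d=q[j]-q[i];print("y axis deg",np.degrees(np.arctan2(-d[0],d[1])))
for i,j in((3,0),(2,1)): d=q[j]-q[i];print("x axis deg",np.degrees(np.arctan2(d[1],d[0])))
h=plane(t,[(275.5,179),(312.7,183.4)],.0595);print("handle",h.round(4),h.mean(0),np.linalg.norm(h[0]-h[1]))
print("spool",plane(t,[(111,258)],.07),"weight",plane(t,[(171,207)],.04),"maul",plane(t,[(199,140)],.0),"hammerhandle",plane(t,[(103,200)],.02))
E
```

```text
brown top@.055 [0.5987 0.3447 0.055 ] 115 130 [147.7 182.6] [170.7 264.5] side@.055 [0.5998 0.3459 0.055 ] tri [0.5994 0.3454 0.0544] 0.0015
red top@.055 [0.5914 0.1851 0.055 ] 127 111 [196.2 185.7] [206.3 228.2] side@.055 [0.5936 0.1853 0.055 ] tri [0.592  0.1855 0.0564] 0.0019
tan top@.055 [0.4281 0.1837 0.055 ] 135 122 [195.2 236.3] [248.2 254.3] side@.055 [0.4303 0.1854 0.055 ] tri [0.4293 0.1845 0.0545] 0.0027
[[ 0.9114  0.0401]
 [ 0.869  -0.3562]
 [ 0.6413 -0.3345]
 [ 0.6819  0.0603]]
sides [np.float64(0.2304), np.float64(0.3986), np.float64(0.2287), np.float64(0.3968)] centre [ 0.77587602 -0.14757168]
y axis deg -6.108630258653586
y axis deg -5.871284104265586
x axis deg -5.018332410872771
x axis deg -5.451265502831713
handle [[ 0.617  -0.071   0.0595]
 [ 0.6048 -0.1913  0.0595]] [ 0.61086714 -0.13115061  0.0595    ] 0.12092309574983481
spool [[0.35258207 0.45094681 0.07      ]] weight [[0.52156875 0.26792458 0.04      ]] maul [[0.75403003 0.18850117 0.        ]] hammerhandle [[0.54163401 0.50356569 0.02      ]]
```

{"fn": "servo_tool", "kwargs": {"targets": [[[0,0,-0.23],[0,0,-0.01],1],[[0,0,-0.23],[0,0,-0.01],1],[[0,0,-0.23],[0,0,-0.01],1],[[0,0,-0.23],[0,0,-0.01],1],[[0,0,-0.23],[0,0,-0.01],1],[[0,0,-0.23],[0,0,-0.01],1],[[0,0,-0.23],[0,0,-0.01],1],[[0,0,-0.23],[0,0,0],1],[[0,0,-0.23],[0,0,0],1],[[0,0,-0.23],[0,0,0],1],[[0,0,-0.23],[0,0,0],1],[[0,0,-0.23],[0,0,0],1],[[0,0,-0.23],[0,0,0],1],[[0,0,-0.23],[0,0,0],1],[[0,0,-0.23],[0,0,0],1],[[0,0,-0.23],[0,0,0],1],[[0,0,-0.23],[0,0,0],1],[[0,0,-0.23],[0,0,0],1],[[0,0,-0.23],[0,0,0],1],[[0,0,-0.23],[0,0,0],1]]}}

```text
clock: 2.02
tool_pos: [0.188, -0.5169, 0.2523]
tcp_rot: [[-0.929, 0.369, -0.0], [0.369, 0.929, 0.0], [0.0, 0.0, -1.0]]
wrist_force: [-0.6, -0.3, -0.9]
gripper_width: 0.0
grasp_force: 0.0
```

```bash
cat >> h.py <<'E'
def go(P,yaw=None):
    """print tool-axis shift (normalised) from measured pose to P and turn about tool z to yaw; shift is in the present tool axes"""
    s=readout.get_state();R=s["tcp_rot"];d=np.array(P)-s["tool_pos"]
    y=np.degrees(np.arctan2(R[1,0],R[0,0]));dy=0 if yaw is None else (yaw-y+180)%360-180
    print("t",round(s["clock"],2),"tcp",s["tool_pos"].round(4),"yaw",round(y,2),"tilt",R[:2,2].round(4),"F",s["wrist_force"].round(1),"w",round(s["gripper_width"],3),"g",round(s["grasp_force"],1),"j",s["joint_positions"].round(0))
    print("  shift(norm)",(R.T@d/.3).round(4),"turn z",round(-dy/30,3),"rows>=",int(np.ceil(np.linalg.norm(d)/.0417)), int(np.ceil(abs(dy)/7.16)))
E
python3 -c "
from h import *
go([.632,-.133,.29],174.1)"
```

```text
t 2.02 tcp [ 0.188  -0.5169  0.2523] yaw 158.33 tilt [-0.      0.0001] F [-0.6 -0.3 -0.9] w 0.0 g 0.0 j [-79.  15.   4.  79.   0. -57.]
  shift(norm) [-0.9029  1.7357 -0.1257] turn z -0.526 rows>= 15 3
```

{"fn": "servo_tool", "kwargs": {"targets": [[[0,0,-0.175],[0,0,-0.04],1],[[0,0,-0.175],[0,0,-0.04],1],[[0,0,-0.175],[0,0,-0.04],1],[[0,0,0],[-0.0838,0.0891,0],1],[[0,0,0],[-0.0838,0.0891,0],1],[[0,0,0],[-0.0838,0.0891,0],1],[[0,0,0],[-0.0838,0.0891,0],1],[[0,0,0],[-0.0838,0.0891,0],1],[[0,0,0],[-0.0838,0.0891,0],1],[[0,0,0],[-0.0838,0.0891,0],1],[[0,0,0],[-0.0838,0.0891,0],1],[[0,0,0],[-0.0838,0.0891,0],1],[[0,0,0],[-0.0838,0.0891,0],1],[[0,0,0],[-0.0838,0.0891,0],1],[[0,0,0],[-0.0838,0.0891,0],1],[[0,0,0],[-0.0838,0.0891,0],1],[[0,0,0],[-0.0838,0.0891,0],1],[[0,0,0],[-0.0838,0.0891,0],1],[[0,0,0],[-0.0838,0.0891,0],1]]}}

```text
clock: 3.6
tool_pos: [0.6356, -0.1341, 0.2883]
tcp_rot: [[-0.994, 0.109, 0.0], [0.109, 0.994, -0.0], [-0.0, -0.0, -1.0]]
wrist_force: [-0.5, -0.6, 0.3]
gripper_width: -0.005
grasp_force: 0.0
```

```bash
python3 -c "
from h import *
go([.632,-.133,.11],174.1)"
```

```text
t 3.6 tcp [ 0.6356 -0.1341  0.2883] yaw 173.74 tilt [ 0.0002 -0.0001] F [-0.5 -0.6  0.3] w -0.005 g 0.0 j [-19.  25.  24.  90.  -0. -13.]
  shift(norm) [0.0126 0.0024 0.5944] turn z -0.012 rows>= 5 1
```

{"fn": "servo_tool", "kwargs": {"targets": [[[0,0,-0.012],[0,0,0.11],1],[[0,0,0],[0,0,0.11],1],[[0,0,0],[0,0,0.11],1],[[0,0,0],[0,0,0.11],1],[[0,0,0],[0,0,0.11],1],[[0,0,0],[0,0,0.045],1],[[0,0,0],[0,0,0],1],[[0,0,0],[0,0,0],1]]}}

```text
clock: 4.27
tool_pos: [0.6343, -0.1356, 0.1096]
tcp_rot: [[-0.995, 0.103, -0.001], [0.103, 0.995, 0.0], [0.001, 0.0, -1.0]]
wrist_force: [0.4, -0.4, 0.7]
gripper_width: -0.0
grasp_force: 0.0
```

Run:
```python
from h import *
go([.632,-.133,.042],174.1)
t=imaging.camera("top");s=imaging.camera("side")
h=np.array([.6115,-.131,.054]);y=np.array([.1028,.9947,0])*.06
print("predicted ends top",proj(t,[h+y,h-y]).round(1).tolist(),"side",proj(s,[h+y,h-y]).round(1).tolist())
cv2.imwrite("pics/c2.png",np.hstack([cv2.resize(t["pixels"][145:205,255:335],(400,300)),cv2.resize(s["pixels"][140:200,220:300],(400,300))])[:,:,::-1])
```

```text
t 4.27 tcp [ 0.6343 -0.1356  0.1096] yaw 174.09 tilt [-0.0011  0.0004] F [ 0.4 -0.4  0.7] w -0.0 g 0.0 j [-19.  27.   3.  65.   0. -14.]
  shift(norm) [0.0084 0.0078 0.2252] turn z -0.0 rows>= 2 1
predicted ends top [[275.5, 179.0], [312.3, 183.4]] side [[247.5, 174.0], [269.5, 154.8]]
```

View pics/c2.png

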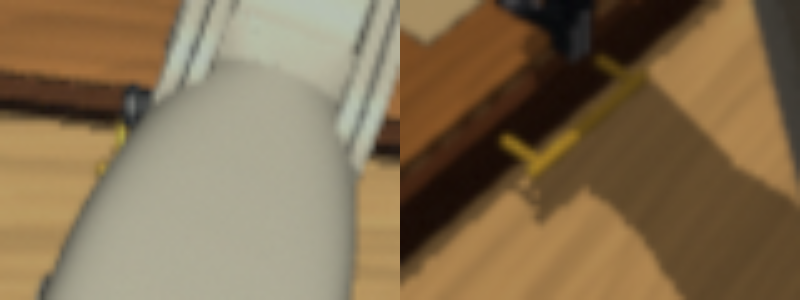

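The side crop shows the handle ends at about (247,173.6) and (268.6,155). That is within 1 px of the predicted positions, so I can go down behind the bar.

{"fn": "servo_tool", "kwargs": {"targets": [[[0,0,0],[0.0084,0.0078,0],1],[[0,0,0],[0,0,0],1],[[0,0,0],[0,0,0.03],1],[[0,0,0],[0,0,0.03],1],[[0,0,0],[0,0,0.03],1],[[0,0,0],[0,0,0.03],1],[[0,0,0],[0,0,0.03],1],[[0,0,0],[0,0,0.03],1],[[0,0,0],[0,0,0.03],1],[[0,0,0],[0,0,0.015],1],[[0,0,0],[0,0,0],1],[[0,0,0],[0,0,0],1]]}}

```text
clock: 5.37
tool_pos: [0.6322, -0.1331, 0.0421]
tcp_rot: [[-0.995, 0.103, -0.0], [0.103, 0.995, 0.0], [0.0, 0.0, -1.0]]
wrist_force: [-0.5, 0.5, -0.2]
gripper_width: 0.001
grasp_force: 0.0
```

{"fn": "servo_tool", "kwargs": {"targets": [[[0,0,0],[0.03,0,0],1],[[0,0,0],[0.03,0,0],1],[[0,0,0],[0.035,0,0],1],[[0,0,0],[0.035,0,0],1],[[0,0,0],[0.035,0,0],1],[[0,0,0],[0.035,0,0],1],[[0,0,0],[0.035,0,0],1],[[0,0,0],[0.035,0,0],1],[[0,0,0],[0.035,0,0],1],[[0,0,0],[0.035,0,0],1],[[0,0,0],[0.035,0,0],1],[[0,0,0],[0.035,0,0],1],[[0,0,0],[0.035,0,0],1],[[0,0,0],[0.035,0,0],1],[[0,0,0],[0.035,0,0],1],[[0,0,0],[0.03,0,0],1],[[0,0,0],[0.01,0,0],1],[[0,0,0],[0,0,0],1]]}}

```text
clock: 6.87
tool_pos: [0.4655, -0.1157, 0.0422]
tcp_rot: [[-0.995, 0.103, -0.001], [0.103, 0.995, 0.0], [0.001, 0.0, -1.0]]
wrist_force: [0.9, 0.4, -0.6]
gripper_width: 0.002
grasp_force: 0.0
```

{"fn": "servo_tool", "kwargs": {"targets": [[[0,0,0],[0.015,0,0],1],[[0,0,0],[0.015,0,0],1],[[0,0,0],[0.01,0,0],1],[[0,0,0],[0,0,0],1],[[0,0,0],[0,0,0],1]]}}

```text
clock: 7.28
tool_pos: [0.4622, -0.1162, 0.0437]
tcp_rot: [[-0.995, 0.102, 0.014], [0.102, 0.995, -0.001], [-0.014, 0.0, -1.0]]
wrist_force: [28.6, -0.6, -12.5]
gripper_width: 0.003
grasp_force: 14.3
```

{"fn": "servo_tool", "kwargs": {"targets": [[[0,0,0],[-0.02,0,0],1],[[0,0,0],[-0.018,0,0],1],[[0,0,0],[0,0,0],1],[[0,0,0],[0,0,0],1],[[0,0,0],[0,0,-0.05],1],[[0,0,0],[0,0,-0.1],1],[[0,0,0],[0,0,-0.1],1],[[0,0,0],[0,0,-0.1],1],[[0,0,0],[0,0,-0.1],1],[[0,0,0],[0,0,0],1]]}}

```text
clock: 8.12
tool_pos: [0.4674, -0.1166, 0.1824]
tcp_rot: [[-0.995, 0.103, 0.006], [0.103, 0.995, -0.003], [-0.007, -0.002, -1.0]]
wrist_force: [-0.8, 0.4, 0.1]
gripper_width: 0.001
grasp_force: 0.0
```

Run:
```python
from h import *
tins({"brown":((148,184),(171,264)),"red":((196,186),(206,228)),"tan":((195,236),(248,254))})
go([.429,.1845,.10],180)
```

```text
brown top@.055 [0.5987 0.3447 0.055 ] 115 130 [147.7 182.6] [170.7 264.4] side@.055 [0.5998 0.3459 0.055 ] tri [0.5994 0.3454 0.0545] 0.0016
red top@.055 [0.5914 0.1851 0.055 ] 127 111 [196.2 185.7] [206.3 228.2] side@.055 [0.5936 0.1853 0.055 ] tri [0.592  0.1855 0.0564] 0.0019
tan top@.055 [0.4281 0.1837 0.055 ] 135 121 [195.2 236.3] [248.2 254.3] side@.055 [0.4301 0.1854 0.055 ] tri [0.4292 0.1845 0.0543] 0.0026
t 8.22 tcp [ 0.466  -0.1159  0.1779] yaw 174.09 tilt [ 0.0014 -0.0007] F [-0.4  1.1 -0.7] w 0.0 g 0.0 j [-24.   9. -14.  67.  -0. -18.]
  shift(norm) [0.226  0.9836 0.2588] turn z -0.197 rows>= 8 1
```

{"fn": "servo_tool", "kwargs": {"targets": [[[0,0,0],[0.0226,0.0984,0],1],[[0,0,0],[0.0226,0.0984,0],1],[[0,0,0],[0.0226,0.0984,0],1],[[0,0,0],[0.0226,0.0984,0],1],[[0,0,0],[0.0226,0.0984,0],1],[[0,0,0],[0.0226,0.0984,0],1],[[0,0,0],[0.0226,0.0984,0],1],[[0,0,0],[0.0226,0.0984,0],1],[[0,0,0],[0.0226,0.0984,0],1],[[0,0,0],[0.0226,0.0984,0],1],[[0,0,0],[0,0,0.1],1],[[0,0,0],[0,0,0.1],1],[[0,0,0],[0,0,0.08],1],[[0,0,0],[0,0,0],1],[[0,0,0],[0,0,0],1]]}}

```text
clock: 9.47
tool_pos: [0.4274, 0.1844, 0.0919]
tcp_rot: [[-0.995, 0.103, -0.005], [0.103, 0.995, -0.001], [0.004, -0.002, -1.0]]
wrist_force: [0.3, -0.2, -0.1]
gripper_width: 0.004
grasp_force: 0.0
```

```bash
python3 -c "
from h import *
go([.429,.1845,.056],174.1)"
```

```text
t 9.47 tcp [0.4274 0.1844 0.0919] yaw 174.1 tilt [-0.0045 -0.0011] F [ 0.3 -0.2 -0.1] w 0.004 g 0.0 j [ 13.  12. -24.  54.  -0.  19.]
  shift(norm) [-0.0059  0.0012  0.1196] turn z -0.0 rows>= 1 1
```

{"fn": "servo_tool", "kwargs": {"targets": [[[0,0,0],[-0.005,0,0.04],1],[[0,0,0],[0,0,0.04],1],[[0,0,0],[0,0,0.03],1],[[0,0,0],[0,0,0.01],1],[[0,0,0],[0,0,0.008],1],[[0,0,0],[0,0,0.008],1],[[0,0,0],[0,0,0.008],1],[[0,0,0],[0,0,0.008],1],[[0,0,0],[0,0,0.008],1],[[0,0,0],[0,0,0],1],[[0,0,0],[0,0,0],1]]}}

```text
clock: 10.38
tool_pos: [0.4311, 0.1847, 0.0495]
tcp_rot: [[-0.995, 0.103, 0.005], [0.103, 0.995, 0.001], [-0.004, 0.001, -1.0]]
wrist_force: [-15.5, -5.2, 51.6]
gripper_width: 0.001
grasp_force: 25.9
```

{"fn": "servo_tool", "kwargs": {"targets": [[[0,0,0],[0,0,-0.02],1],[[0,0,0],[0,0,-0.07],1],[[0,0,0],[0,0,-0.07],-1],[[0,0,0],[0,0,0],-1],[[0,0,0],[0,0,0],-1],[[0,0,0],[0,0,0],-1],[[0,0,0],[0,0,0],-1],[[0,0,0],[0,0,0],-1],[[0,0,0],[0,0,0],-1],[[0,0,0],[0,0,0],-1]]}}

```text
clock: 11.22
tool_pos: [0.4302, 0.1845, 0.0928]
tcp_rot: [[-0.995, 0.103, -0.001], [0.103, 0.995, -0.0], [0.001, -0.0, -1.0]]
wrist_force: [0.5, 0.3, -0.6]
gripper_width: 1.0
grasp_force: 0.0
```

```bash
python3 -c "
from h import *
go([.429,.1845,.006],174.1)
tins({'tan':((195,236),(248,254))})"
```

```text
t 11.22 tcp [0.4302 0.1845 0.0928] yaw 174.09 tilt [-0.0009 -0.0002] F [ 0.5  0.3 -0.6] w 1.0 g 0.0 j [ 13.  12. -24.  54.  -0.  19.]
  shift(norm) [ 0.0038 -0.0004  0.2894] turn z -0.0 rows>= 3 1
tan lost
```

{"fn": "servo_tool", "kwargs": {"targets": [[[0,0,0],[0.003,0,0.05],-1],[[0,0,0],[0,0,0.05],-1],[[0,0,0],[0,0,0.05],-1],[[0,0,0],[0,0,0.05],-1],[[0,0,0],[0,0,0.05],-1],[[0,0,0],[0,0,0.038],-1],[[0,0,0],[0,0,0],-1],[[0,0,0],[0,0,0],1],[[0,0,0],[0,0,0],1],[[0,0,0],[0,0,0],1],[[0,0,0],[0,0,0],1],[[0,0,0],[0,0,0],1],[[0,0,0],[0,0,0],1],[[0,0,0],[0,0,0],1]], "squeeze": 35}}

```text
clock: 12.48
tool_pos: [0.43, 0.1848, 0.0077]
tcp_rot: [[-0.995, 0.103, 0.002], [0.103, 0.995, 0.0], [-0.001, 0.001, -1.0]]
wrist_force: [-0.8, 0.1, 6.6]
gripper_width: 0.714
grasp_force: 38.9
```

{"fn": "servo_tool", "kwargs": {"targets": [[[0,0,0],[0,0,-0.03],1],[[0,0,0],[0,0,-0.1],1],[[0,0,0],[0,0,-0.12],1],[[0,0,0],[0,0,-0.12],1],[[0,0,0],[0,0,-0.1],1],[[0,0,0],[-0.0445,-0.1027,0],1],[[0,0,0],[-0.0445,-0.1027,0],1],[[0,0,0],[-0.0445,-0.1027,0],1],[[0,0,0],[-0.0445,-0.1027,0],1],[[0,0,0],[-0.0445,-0.1027,0],1],[[0,0,0],[-0.0445,-0.1027,0],1],[[0,0,0],[-0.0445,-0.1027,0],1],[[0,0,0],[-0.0445,-0.1027,0],1],[[0,0,0],[-0.0445,-0.1027,0],1],[[0,0,0],[-0.0445,-0.1027,0],1],[[0,0,0],[-0.0445,-0.1027,0],1],[[0,0,0],[-0.0445,-0.1027,0],1],[[0,0,0],[-0.0445,-0.1027,0],1],[[0,0,0],[0,0,0],1],[[0,0,0],[0,0,0],1]]}}

```text
clock: 14.15
tool_pos: [0.5607, -0.2332, 0.1475]
tcp_rot: [[-0.994, 0.105, -0.001], [0.105, 0.994, 0.001], [0.001, 0.001, -1.0]]
wrist_force: [-0.2, 1.1, -2.6]
gripper_width: 0.719
grasp_force: 39.9
```

Run:
```python
from h import *
go([.5614,-.2314,.031],174.1)
t=imaging.camera("top");s=imaging.camera("side")
f=np.array([.5971,-.1296,.022]);X=np.array([.9947,-.1028,0]);Y=np.array([.1028,.9947,0])
im=[]
for c in(t,s):
    p=c["pixels"].copy()
    for a,b in((-.1,-.179),(-.1,.179),(.064,.179),(.064,-.179),(-.025,-.105),(-.025,0),(-.025,.105)):
        for z in (0,.048): 
            u=proj(c,[f+a*X+b*Y+[0,0,z]])[0];cv2.circle(p,tuple(int(i) for i in u.round()),1,(255,0,255) if z else (0,255,255),-1)
    im.append(p)
a=cv2.resize(im[0][120:260,210:370],(400,350));b=cv2.resize(im[1][120:260,160:320],(400,350))
cv2.imwrite("pics/c3.png",np.hstack([a,b])[:,:,::-1])
```

```text
t 14.15 tcp [ 0.5607 -0.2332  0.1475] yaw 173.95 tilt [-0.001   0.0006] F [-0.2  1.1 -2.6] w 0.719 g 39.9 j [-30.  22.   0.  68.   0. -24.]
  shift(norm) [-0.002   0.006   0.3883] turn z -0.005 rows>= 3 1
```

View pics/c3.png

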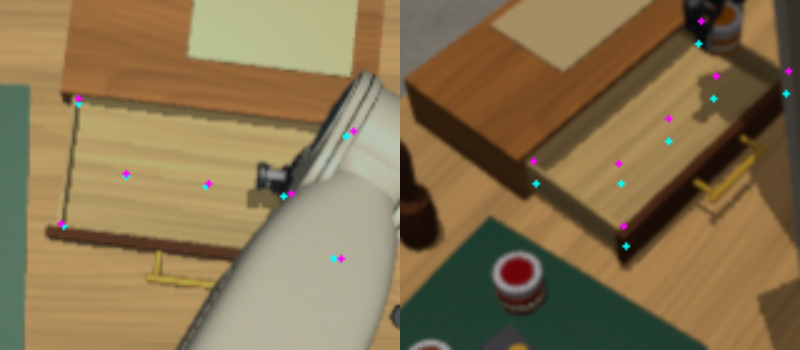

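The overlay matches the open drawer: the inner corners line up at crop (78,102) and (62,226), and the tin hangs over its slot. Lowering now.

{"fn": "servo_tool", "kwargs": {"targets": [[[0,0,0],[-0.002,0.006,0.06],1],[[0,0,0],[0,0,0.07],1],[[0,0,0],[0,0,0.07],1],[[0,0,0],[0,0,0.07],1],[[0,0,0],[0,0,0.05],1],[[0,0,0],[0,0,0.03],1],[[0,0,0],[0,0,0.02],1],[[0,0,0],[0,0,0.013],1],[[0,0,0],[0,0,0],1],[[0,0,0],[0,0,0],1]]}}

```text
clock: 15.08
tool_pos: [0.5621, -0.2299, 0.0338]
tcp_rot: [[-0.995, 0.103, 0.001], [0.103, 0.995, -0.0], [-0.001, -0.0, -1.0]]
wrist_force: [0.3, 0.2, -2.8]
gripper_width: 0.713
grasp_force: 39.9
```

{"fn": "servo_tool", "kwargs": {"targets": [[[0,0,0],[0,0,0.007],1],[[0,0,0],[0,0,0.007],1],[[0,0,0],[0,0,0],1],[[0,0,0],[0,0,0],-1],[[0,0,0],[0,0,0],-1],[[0,0,0],[0,0,0],-1],[[0,0,0],[0,0,0],-1],[[0,0,0],[0,0,0],-1],[[0,0,0],[0,0,-0.03],-1],[[0,0,0],[0,0,-0.1],-1],[[0,0,0],[0,0,-0.12],-1],[[0,0,0],[0,0,-0.12],-1],[[0,0,0],[0,0,-0.06],-1],[[0,0,0],[0,0,0],1],[[0,0,0],[0,0,0],1]]}}

```text
clock: 16.33
tool_pos: [0.5622, -0.2301, 0.1594]
tcp_rot: [[-0.995, 0.103, 0.002], [0.103, 0.995, -0.001], [-0.003, -0.001, -1.0]]
wrist_force: [0.4, -0.7, -1.1]
gripper_width: 0.75
grasp_force: 0.0
```

Run:
```python
from h import *
tins({"brown":((148,184),(171,264)),"red":((196,186),(206,228))})
go([.592,.186,.1],174.1)
```

```text
brown top@.055 [0.5987 0.3447 0.055 ] 115 131 [147.7 182.6] [170.6 264.5] side@.055 [0.5999 0.346  0.055 ] tri [0.5994 0.3454 0.0544] 0.0017
red top@.055 [0.5914 0.1851 0.055 ] 127 111 [196.2 185.7] [206.3 228.2] side@.055 [0.5936 0.1853 0.055 ] tri [0.592  0.1855 0.0564] 0.0019
t 16.43 tcp [ 0.5613 -0.2296  0.1571] yaw 174.09 tilt [-0.0011  0.0007] F [-0.2  0.6 -0.7] w 0.576 g 0.0 j [-30.  22.   1.  69.   0. -24.]
  shift(norm) [0.0404 1.3884 0.191 ] turn z -0.0 rows>= 11 1
```

{"fn": "servo_tool", "kwargs": {"targets": [[[0,0,0],[0.003,0.1068,0],1],[[0,0,0],[0.003,0.1068,0],1],[[0,0,0],[0.003,0.1068,0],1],[[0,0,0],[0.003,0.1068,0],1],[[0,0,0],[0.003,0.1068,0],1],[[0,0,0],[0.003,0.1068,0],1],[[0,0,0],[0.003,0.1068,0],1],[[0,0,0],[0.003,0.1068,0],1],[[0,0,0],[0.003,0.1068,0],1],[[0,0,0],[0.003,0.1068,0],1],[[0,0,0],[0.003,0.1068,0],1],[[0,0,0],[0.003,0.1068,0],1],[[0,0,0],[0.003,0.1068,0],1],[[0,0,0],[0,0,0.1],1],[[0,0,0],[0,0,0.1],1],[[0,0,0],[0,0,0.04],1],[[0,0,0],[0,0,0],1],[[0,0,0],[0,0,0],1]]}}

```text
clock: 17.93
tool_pos: [0.5921, 0.1855, 0.0844]
tcp_rot: [[-0.995, 0.103, -0.003], [0.103, 0.995, -0.001], [0.003, -0.001, -1.0]]
wrist_force: [-0.1, 0.6, 0.8]
gripper_width: 0.001
grasp_force: 0.0
```

Run:
```python
from h import *
go([.5925,.1857,.058],174.1)
```

```text
t 17.93 tcp [0.5921 0.1855 0.0844] yaw 174.09 tilt [-0.0033 -0.0006] F [-0.1  0.6  0.8] w 0.001 g 0.0 j [10. 26. -4. 60. -0. 16.]
  shift(norm) [-0.0015  0.0008  0.088 ] turn z -0.0 rows>= 1 1
```

{"fn": "servo_tool", "kwargs": {"targets": [[[0,0,0],[0,0,0.05],1],[[0,0,0],[0,0,0.03],1],[[0,0,0],[0,0,0.01],1],[[0,0,0],[0,0,0.008],1],[[0,0,0],[0,0,0.008],1],[[0,0,0],[0,0,0.008],1],[[0,0,0],[0,0,0.008],1],[[0,0,0],[0,0,0.008],1],[[0,0,0],[0,0,0],1],[[0,0,0],[0,0,0],1]]}}

```text
clock: 18.77
tool_pos: [0.5932, 0.1855, 0.0499]
tcp_rot: [[-0.995, 0.103, 0.003], [0.103, 0.995, 0.0], [-0.003, 0.0, -1.0]]
wrist_force: [-7.8, -2.7, 20.4]
gripper_width: -0.001
grasp_force: 10.4
```

{"fn": "servo_tool", "kwargs": {"targets": [[[0,0,0],[0,0,-0.02],1],[[0,0,0],[0,0,-0.07],1],[[0,0,0],[0,0,-0.07],-1],[[0,0,0],[0,0,0],-1],[[0,0,0],[0,0,0],-1],[[0,0,0],[0,0,0],-1],[[0,0,0],[0,0,0],-1],[[0,0,0],[0,0,0],-1],[[0,0,0],[0,0,0],-1],[[0,0,0],[0,0,0],-1]]}}

```text
clock: 19.6
tool_pos: [0.5928, 0.1856, 0.0942]
tcp_rot: [[-0.995, 0.103, -0.001], [0.103, 0.995, -0.0], [0.001, -0.0, -1.0]]
wrist_force: [0.1, 0.2, -0.1]
gripper_width: 0.996
grasp_force: 0.0
```

Run:
```python
from h import *
go([.5925,.1857,.0075],174.1)
s=imaging.camera("side");b,n=blob(s,(206,230),*HUE["red"],r=12);print(n,plane(s,[b],.05) if n else "")
```

```text
t 19.6 tcp [0.5928 0.1856 0.0942] yaw 174.1 tilt [-0.0009 -0.0001] F [ 0.1  0.2 -0.1] w 0.996 g 0.0 j [10. 26. -3. 62.  0. 16.]
  shift(norm) [6.000e-04 2.000e-04 2.891e-01] turn z -0.0 rows>= 3 1
107 [[0.59328496 0.18574426 0.05      ]]
```

{"fn": "servo_tool", "kwargs": {"targets": [[[0,0,0],[0,0,0.05],-1],[[0,0,0],[0,0,0.05],-1],[[0,0,0],[0,0,0.05],-1],[[0,0,0],[0,0,0.05],-1],[[0,0,0],[0,0,0.05],-1],[[0,0,0],[0,0,0.038],-1],[[0,0,0],[0,0,0],-1],[[0,0,0],[0,0,0],1],[[0,0,0],[0,0,0],1],[[0,0,0],[0,0,0],1],[[0,0,0],[0,0,0],1],[[0,0,0],[0,0,0],1],[[0,0,0],[0,0,0],1],[[0,0,0],[0,0,0],1]], "squeeze": 35}}

```text
clock: 20.82
tool_pos: [0.5935, 0.1858, 0.0094]
tcp_rot: [[-0.995, 0.103, 0.002], [0.103, 0.995, 0.0], [-0.002, 0.0, -1.0]]
wrist_force: [-0.4, -1.3, 6.4]
gripper_width: 0.713
grasp_force: 39.0
```

{"fn": "servo_tool", "kwargs": {"targets": [[[0,0,0],[0,0,-0.03],1],[[0,0,0],[0,0,-0.1],1],[[0,0,0],[0,0,-0.12],1],[[0,0,0],[0,0,-0.12],1],[[0,0,0],[0,0,-0.1],1],[[0,0,0],[-0.0033,-0.095,0],1],[[0,0,0],[-0.0033,-0.095,0],1],[[0,0,0],[-0.0033,-0.095,0],1],[[0,0,0],[-0.0033,-0.095,0],1],[[0,0,0],[-0.0033,-0.095,0],1],[[0,0,0],[-0.0033,-0.095,0],1],[[0,0,0],[-0.0033,-0.095,0],1],[[0,0,0],[-0.0033,-0.095,0],1],[[0,0,0],[-0.0033,-0.095,0],1],[[0,0,0],[-0.0033,-0.095,0],1],[[0,0,0],[-0.0033,-0.095,0],1],[[0,0,0],[0,0,0],1],[[0,0,0],[0,0,0],1]]}}

```text
clock: 22.32
tool_pos: [0.571, -0.1286, 0.1494]
tcp_rot: [[-0.994, 0.106, -0.001], [0.106, 0.994, 0.0], [0.001, 0.0, -1.0]]
wrist_force: [-0.8, 0.1, -2.7]
gripper_width: 0.716
grasp_force: 39.7
```

Run:
```python
from h import *
go([.5722,-.1270,.032],174.1)
s=imaging.camera("side");t=imaging.camera("top")
for k,P in(("tan",(.562,-.230,.072)),("brown",(.5994,.3454,.0545))):
  for c in(t,s):
    u=proj(c,[P])[0];b,n=blob(c,u,*HUE[k],r=10);print(k,u.round(1),n,plane(c,[b],P[2]).round(4) if n else "")
```

```text
t 22.32 tcp [ 0.571  -0.1286  0.1494] yaw 173.94 tilt [-0.0006  0.0003] F [-0.8  0.1 -2.7] w 0.716 g 39.7 j [-21.  20.  -3.  67.   0. -15.]
  shift(norm) [-0.0035  0.0056  0.3914] turn z -0.005 rows>= 3 1
tan [325.2 196.5] 21 [[ 0.5474 -0.2495  0.072 ]]
tan [285.7 149.8] 211 [[ 0.5541 -0.234   0.072 ]]
brown [147.5 182.4] 115 [[0.5987 0.3449 0.0545]]
brown [170.9 264.5] 131 [[0.6002 0.3459 0.0545]]
```

{"fn": "servo_tool", "kwargs": {"targets": [[[0,0,0],[-0.002,0.004,0.06],1],[[0,0,0],[0,0,0.07],1],[[0,0,0],[0,0,0.07],1],[[0,0,0],[0,0,0.07],1],[[0,0,0],[0,0,0.05],1],[[0,0,0],[0,0,0.03],1],[[0,0,0],[0,0,0.02],1],[[0,0,0],[0,0,0.013],1],[[0,0,0],[0,0,0.007],1],[[0,0,0],[0,0,0],1],[[0,0,0],[0,0,0],1]]}}

```text
clock: 23.33
tool_pos: [0.5726, -0.1262, 0.033]
tcp_rot: [[-0.995, 0.103, 0.001], [0.103, 0.995, -0.0], [-0.001, -0.0, -1.0]]
wrist_force: [0.3, -0.5, -2.9]
gripper_width: 0.717
grasp_force: 39.7
```

{"fn": "servo_tool", "kwargs": {"targets": [[[0,0,0],[0,0,0.007],1],[[0,0,0],[0,0,0],1],[[0,0,0],[0,0,0],-1],[[0,0,0],[0,0,0],-1],[[0,0,0],[0,0,0],-1],[[0,0,0],[0,0,0],-1],[[0,0,0],[0,0,0],-1],[[0,0,0],[0,0,-0.03],-1],[[0,0,0],[0,0,-0.1],-1],[[0,0,0],[0,0,-0.12],-1],[[0,0,0],[0,0,-0.12],-1],[[0,0,0],[0,0,-0.06],-1],[[0,0,0],[0,0,0],1],[[0,0,0],[0,0,0],1]]}}

```text
clock: 24.5
tool_pos: [0.5727, -0.1263, 0.1609]
tcp_rot: [[-0.995, 0.103, 0.003], [0.103, 0.995, -0.001], [-0.003, -0.001, -1.0]]
wrist_force: [-0.2, -0.6, -0.6]
gripper_width: 0.75
grasp_force: 0.0
```

Run:
```python
from h import *
tins({"brown":((148,184),(171,264))})
go([.5997,.3454,.085],174.1)
```

```text
brown top@.055 [0.5987 0.3447 0.055 ] 115 131 [147.7 182.6] [170.6 264.5] side@.055 [0.5999 0.346  0.055 ] tri [0.5994 0.3454 0.0544] 0.0017
t 24.6 tcp [ 0.5717 -0.126   0.1586] yaw 174.09 tilt [-0.0012  0.0004] F [0.3 0.8 0.3] w 0.577 g 0.0 j [-21.  20.  -2.  68.  -0. -15.]
  shift(norm) [0.0686 1.5725 0.2459] turn z -0.0 rows>= 12 1
```

{"fn": "servo_tool", "kwargs": {"targets": [[[0,0,0],[0.0046,0.1048,0],1],[[0,0,0],[0.0046,0.1048,0],1],[[0,0,0],[0.0046,0.1048,0],1],[[0,0,0],[0.0046,0.1048,0],1],[[0,0,0],[0.0046,0.1048,0],1],[[0,0,0],[0.0046,0.1048,0],1],[[0,0,0],[0.0046,0.1048,0],1],[[0,0,0],[0.0046,0.1048,0],1],[[0,0,0],[0.0046,0.1048,0],1],[[0,0,0],[0.0046,0.1048,0],1],[[0,0,0],[0.0046,0.1048,0],1],[[0,0,0],[0.0046,0.1048,0],1],[[0,0,0],[0.0046,0.1048,0],1],[[0,0,0],[0.0046,0.1048,0],1],[[0,0,0],[0.0046,0.1048,0],1],[[0,0,0],[0,0,0.1],1],[[0,0,0],[0,0,0.1],1],[[0,0,0],[0,0,0.04],1],[[0,0,0],[0,0,0],1],[[0,0,0],[0,0,0],1]]}}

```text
clock: 26.27
tool_pos: [0.5994, 0.3447, 0.0857]
tcp_rot: [[-0.995, 0.103, -0.003], [0.103, 0.995, -0.001], [0.003, -0.002, -1.0]]
wrist_force: [0.8, -0.6, 0.2]
gripper_width: -0.001
grasp_force: 0.0
```

Run:
```python
from h import *
go([.5997,.3454,.058],174.1)
s=imaging.camera("side");b,n=blob(s,(171,264),*HUE["brown"],r=12);print(n,b)
```

```text
t 26.27 tcp [0.5994 0.3447 0.0857] yaw 174.09 tilt [-0.0032 -0.0013] F [ 0.8 -0.6  0.2] w -0.001 g 0.0 j [23. 32.  8. 66.  0. 29.]
  shift(norm) [-0.001   0.0025  0.0923] turn z -0.0 rows>= 1 1
1 [177. 262.]
```

{"fn": "servo_tool", "kwargs": {"targets": [[[0,0,0],[0,0.002,0.05],1],[[0,0,0],[0,0,0.034],1],[[0,0,0],[0,0,0.01],1],[[0,0,0],[0,0,0.008],1],[[0,0,0],[0,0,0.008],1],[[0,0,0],[0,0,0.008],1],[[0,0,0],[0,0,0.008],1],[[0,0,0],[0,0,0.008],1],[[0,0,0],[0,0,0],1],[[0,0,0],[0,0,0],1]]}}

```text
clock: 27.15
tool_pos: [0.6007, 0.3458, 0.05]
tcp_rot: [[-0.995, 0.103, 0.003], [0.103, 0.995, 0.001], [-0.003, 0.001, -1.0]]
wrist_force: [-4.9, -2.2, 16.5]
gripper_width: -0.001
grasp_force: 8.0
```

{"fn": "servo_tool", "kwargs": {"targets": [[[0,0,0],[0,0,0.005],1],[[0,0,0],[0,0,0],1],[[0,0,0],[0,0,-0.02],1],[[0,0,0],[0,0,-0.07],1],[[0,0,0],[0,0,-0.07],-1],[[0,0,0],[0,0,0],-1],[[0,0,0],[0,0,0],-1],[[0,0,0],[0,0,0],-1],[[0,0,0],[0,0,0],-1],[[0,0,0],[0,0,0],-1],[[0,0,0],[0,0,0],-1],[[0,0,0],[0,0,0],-1]]}}

```text
clock: 28.15
tool_pos: [0.6001, 0.3456, 0.093]
tcp_rot: [[-0.995, 0.103, -0.001], [0.103, 0.995, -0.0], [0.001, -0.0, -1.0]]
wrist_force: [-0.6, 0.2, -0.8]
gripper_width: 0.998
grasp_force: 0.0
```

Run:
```python
from h import *
go([.5997,.3454,.0075],174.1)
s=imaging.camera("side");b,n=blob(s,(171,266),*HUE["brown"],r=12);print(n,plane(s,[b],.05) if n else "")
```

```text
t 28.15 tcp [0.6001 0.3456 0.093 ] yaw 174.09 tilt [-0.0008 -0.0004] F [-0.6  0.2 -0.8] w 0.998 g 0.0 j [23. 32.  8. 66. -0. 29.]
  shift(norm) [ 0.001  -0.0006  0.285 ] turn z -0.0 rows>= 3 1
4 [[0.58135148 0.34622135 0.05      ]]
```

{"fn": "servo_tool", "kwargs": {"targets": [[[0,0,0],[0,0,0.05],-1],[[0,0,0],[0,0,0.05],-1],[[0,0,0],[0,0,0.05],-1],[[0,0,0],[0,0,0.05],-1],[[0,0,0],[0,0,0.05],-1],[[0,0,0],[0,0,0.035],-1],[[0,0,0],[0,0,0],-1],[[0,0,0],[0,0,0],1],[[0,0,0],[0,0,0],1],[[0,0,0],[0,0,0],1],[[0,0,0],[0,0,0],1],[[0,0,0],[0,0,0],1],[[0,0,0],[0,0,0],1],[[0,0,0],[0,0,0],1]], "squeeze": 35}}

```text
clock: 29.37
tool_pos: [0.6008, 0.3459, 0.0092]
tcp_rot: [[-0.995, 0.103, 0.002], [0.103, 0.995, 0.001], [-0.002, 0.001, -1.0]]
wrist_force: [-0.8, -1.1, 5.6]
gripper_width: 0.713
grasp_force: 39.0
```

{"fn": "servo_tool", "kwargs": {"targets": [[[0,0,0],[0,0,-0.03],1],[[0,0,0],[0,0,-0.1],1],[[0,0,0],[0,0,-0.12],1],[[0,0,0],[0,0,-0.12],1],[[0,0,0],[0,0,-0.1],1],[[0,0,0],[-0.0056,-0.1023,0],1],[[0,0,0],[-0.0056,-0.1023,0],1],[[0,0,0],[-0.0056,-0.1023,0],1],[[0,0,0],[-0.0056,-0.1023,0],1],[[0,0,0],[-0.0056,-0.1023,0],1],[[0,0,0],[-0.0056,-0.1023,0],1],[[0,0,0],[-0.0056,-0.1023,0],1],[[0,0,0],[-0.0056,-0.1023,0],1],[[0,0,0],[-0.0056,-0.1023,0],1],[[0,0,0],[-0.0056,-0.1023,0],1],[[0,0,0],[-0.0056,-0.1023,0],1],[[0,0,0],[-0.0056,-0.1023,0],1],[[0,0,0],[0,0,0],1],[[0,0,0],[0,0,0],1]]}}

```text
clock: 30.95
tool_pos: [0.5821, -0.0243, 0.1493]
tcp_rot: [[-0.994, 0.106, -0.0], [0.106, 0.994, 0.0], [0.0, 0.0, -1.0]]
wrist_force: [-0.0, 0.7, -1.5]
gripper_width: 0.719
grasp_force: 39.4
```

Run:
```python
from h import *
go([.583,-.0226,.033],174.1)
s=imaging.camera("side");t=imaging.camera("top")
cv2.imwrite("pics/c4.png",np.hstack([cv2.resize(t["pixels"][120:260,210:370],(400,350)),cv2.resize(s["pixels"][90:230,180:340],(400,350))])[:,:,::-1])
```

```text
t 30.95 tcp [ 0.5821 -0.0243  0.1493] yaw 173.92 tilt [-0.0004  0.0002] F [-0.   0.7 -1.5] w 0.719 g 39.4 j [-11.  20.  -3.  67.   0.  -5.]
  shift(norm) [-0.0027  0.0059  0.3876] turn z -0.006 rows>= 3 1
```

View pics/c4.png

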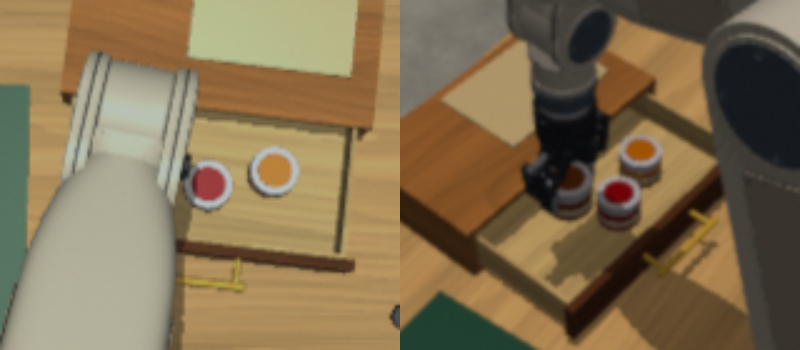

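The crop shows red at about (294,194) px and tan at (320,189) px, both upright. Tan was nudged a couple of centimetres but is still well inside. The brown slot is clear.

{"fn": "servo_tool", "kwargs": {"targets": [[[0,0,0],[-0.002,0.005,0.06],1],[[0,0,0],[0,0,0.07],1],[[0,0,0],[0,0,0.07],1],[[0,0,0],[0,0,0.07],1],[[0,0,0],[0,0,0.05],1],[[0,0,0],[0,0,0.03],1],[[0,0,0],[0,0,0.02],1],[[0,0,0],[0,0,0.013],1],[[0,0,0],[0,0,0.01],1],[[0,0,0],[0,0,0],1],[[0,0,0],[0,0,0],1]]}}

```text
clock: 31.97
tool_pos: [0.5835, -0.0213, 0.0318]
tcp_rot: [[-0.995, 0.103, 0.001], [0.103, 0.995, -0.0], [-0.001, -0.0, -1.0]]
wrist_force: [0.2, 0.8, -2.9]
gripper_width: 0.722
grasp_force: 39.6
```

{"fn": "servo_tool", "kwargs": {"targets": [[[0,0,0],[0,0,0.005],1],[[0,0,0],[0,0,0],1],[[0,0,0],[0,0,0],-1],[[0,0,0],[0,0,0],-1],[[0,0,0],[0,0,0],-1],[[0,0,0],[0,0,0],-1],[[0,0,0],[0,0,0],-1],[[0,0,0],[0,0,-0.03],-1],[[0,0,0],[0,0,-0.1],-1],[[0,0,0],[0,0,-0.12],-1],[[0,0,0],[0,0,-0.12],-1],[[0,0,0],[0,0,-0.06],-1],[[0,0,0],[0.1,0,0],1],[[0,0,0],[0.1,0,0],1],[[0,0,0],[0.1,0,0],1],[[0,0,0],[0.1,0,0],1],[[0,0,0],[0.1,0,0],1],[[0,0,0],[0.07,0,0],1],[[0,0,0],[0,0,0],1]]}}

```text
clock: 33.55
tool_pos: [0.4093, -0.003, 0.1595]
tcp_rot: [[-0.995, 0.103, -0.001], [0.103, 0.995, 0.0], [0.001, 0.0, -1.0]]
wrist_force: [0.5, 0.0, 0.0]
gripper_width: 0.006
grasp_force: 0.0
```

Run:
```python
from h import *
go([.407,-.110,.052],174.1)
s=imaging.camera("side");t=imaging.camera("top")
cv2.imwrite("pics/c5.png",np.hstack([cv2.resize(t["pixels"][120:260,210:370],(400,350)),cv2.resize(s["pixels"][90:230,180:340],(400,350))])[:,:,::-1])
```

```text
t 33.55 tcp [ 0.4093 -0.003   0.1595] yaw 174.11 tilt [-0.0007  0.0001] F [0.5 0.  0. ] w 0.006 g 0.0 j [-12.   3. -24.  63.  -0.  -6.]
  shift(norm) [-0.0291 -0.3558  0.3583] turn z 0.0 rows>= 4 1
```

View pics/c5.png

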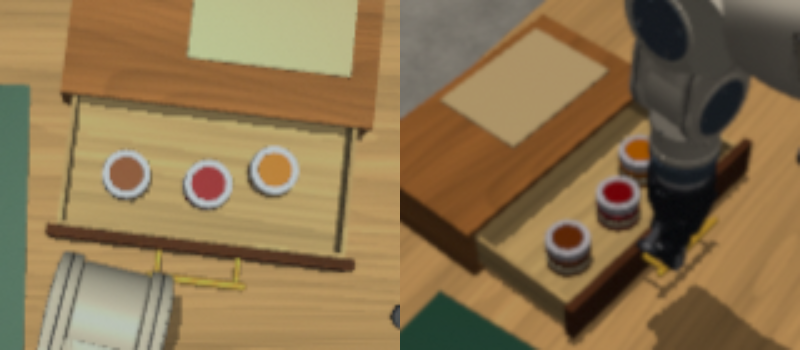

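All three tins stand upright in the drawer, at crop (127,175), (208,185) and (274,171), with lids flush. Next I push the drawer shut with the bar.

{"fn": "servo_tool", "kwargs": {"targets": [[[0,0,0],[-0.007,-0.089,0],1],[[0,0,0],[-0.007,-0.089,0],1],[[0,0,0],[-0.007,-0.089,0],1],[[0,0,0],[-0.007,-0.089,0],1],[[0,0,0],[0,0,0.09],1],[[0,0,0],[0,0,0.09],1],[[0,0,0],[0,0,0.09],1],[[0,0,0],[0,0,0.09],1],[[0,0,0],[0,0,0],1],[[0,0,0],[0,0,0],1]]}}

```text
clock: 34.48
tool_pos: [0.4106, -0.1109, 0.0503]
tcp_rot: [[-0.995, 0.103, -0.002], [0.103, 0.995, 0.001], [0.002, 0.001, -1.0]]
wrist_force: [0.6, 0.7, -0.0]
gripper_width: -0.001
grasp_force: 0.0
```

{"fn": "servo_tool", "kwargs": {"targets": [[[0,0,0],[-0.01,0,0.025],1],[[0,0,0],[-0.01,0,0],1],[[0,0,0],[-0.01,0,0],1],[[0,0,0],[-0.01,0,0],1],[[0,0,0],[-0.01,0,0],1],[[0,0,0],[-0.015,0,0],1],[[0,0,0],[-0.02,0,0],1],[[0,0,0],[-0.025,0,0],1],[[0,0,0],[-0.03,0,0],1],[[0,0,0],[-0.03,0,0],1],[[0,0,0],[-0.03,0,0],1],[[0,0,0],[-0.03,0,0],1],[[0,0,0],[-0.03,0,0],1],[[0,0,0],[-0.03,0,0],1],[[0,0,0],[-0.03,0,0],1],[[0,0,0],[-0.03,0,0],1],[[0,0,0],[-0.03,0,0],1],[[0,0,0],[-0.03,0,0],1],[[0,0,0],[-0.03,0,0],1],[[0,0,0],[-0.025,0,0],1]]}}

```text
clock: 36.15
tool_pos: [0.5503, -0.1253, 0.0431]
tcp_rot: [[-0.995, 0.103, 0.0], [0.103, 0.995, -0.0], [-0.0, -0.0, -1.0]]
wrist_force: [-1.4, 0.6, -0.1]
gripper_width: 0.003
grasp_force: 0.5
```

{"fn": "servo_tool", "kwargs": {"targets": [[[0,0,0],[-0.025,0,0],1],[[0,0,0],[-0.025,0,0],1],[[0,0,0],[-0.02,0,0],1],[[0,0,0],[-0.02,0,0],1],[[0,0,0],[-0.015,0,0],1],[[0,0,0],[-0.01,0,0],1],[[0,0,0],[-0.01,0,0],1],[[0,0,0],[-0.01,0,0],1],[[0,0,0],[-0.007,0,0],1],[[0,0,0],[-0.005,0,0],1],[[0,0,0],[-0.005,0,0],1],[[0,0,0],[0,0,0],1]]}}

```text
clock: 37.15
tool_pos: [0.5949, -0.1299, 0.0432]
tcp_rot: [[-0.995, 0.103, 0.0], [0.103, 0.995, -0.0], [-0.0, 0.0, -1.0]]
wrist_force: [0.2, 0.8, 0.3]
gripper_width: -0.0
grasp_force: 0.0
```

{"fn": "servo_tool", "kwargs": {"targets": [[[0,0,0],[-0.005,0,0],1],[[0,0,0],[-0.005,0,0],1],[[0,0,0],[-0.005,0,0],1],[[0,0,0],[-0.005,0,0],1],[[0,0,0],[0,0,0],1]]}}

```text
clock: 37.57
tool_pos: [0.5988, -0.1302, 0.043]
tcp_rot: [[-0.995, 0.103, -0.004], [0.103, 0.995, 0.0], [0.004, -0.0, -1.0]]
wrist_force: [-9.1, -0.4, 5.6]
gripper_width: 0.003
grasp_force: 4.8
```

{"fn": "servo_tool", "kwargs": {"targets": [[[0,0,0],[-0.006,0,0],1],[[0,0,0],[0,0,0],1],[[0,0,0],[0,0,0],1]]}}

```text
clock: 37.82
tool_pos: [0.5989, -0.1302, 0.0429]
tcp_rot: [[-0.995, 0.103, -0.007], [0.103, 0.995, 0.001], [0.007, -0.0, -1.0]]
wrist_force: [-15.7, -0.0, 8.4]
gripper_width: -0.005
grasp_force: 8.2
```

{"fn": "servo_tool", "kwargs": {"targets": [[[0,0,0],[0.03,0,0],1],[[0,0,0],[0.06,0,0],1],[[0,0,0],[0.1,0,0],1],[[0,0,0],[0.1,0,0],1],[[0,0,0],[0,0,-0.1],1],[[0,0,0],[0,0,-0.1],1],[[0,0,0],[0,0,-0.1],1],[[0,0,0],[0,-0.13,0],1],[[0,0,0],[0,-0.13,0],1],[[0,0,0],[0,-0.13,0],1],[[0,0,0],[0,-0.13,0],1],[[0,0,0],[0,-0.13,0],1],[[0,0,0],[0,-0.13,0],1],[[0,0,0],[0,0,0],1]]}}

```text
clock: 38.98
tool_pos: [0.491, -0.361, 0.1328]
tcp_rot: [[-0.994, 0.107, 0.001], [0.107, 0.994, -0.003], [-0.001, -0.003, -1.0]]
wrist_force: [-0.0, 1.3, -1.0]
gripper_width: 0.001
grasp_force: 0.0
```

Run:
```python
from h import *
s=imaging.camera("side");t=imaging.camera("top")
h=np.array([.6115,-.131,.054]);y=np.array([.1028,.9947,0])*.06
print(proj(t,[h+y,h-y]).round(1).tolist(),proj(s,[h+y,h-y]).round(1).tolist())
cv2.imwrite("pics/c6.png",np.hstack([cv2.resize(t["pixels"][70:270,90:390],(480,320)),cv2.resize(s["pixels"][130:210,210:290],(320,320))])[:,:,::-1])
```

```text
[[275.5, 179.0], [312.3, 183.4]] [[247.5, 174.0], [269.5, 154.8]]
```

View pics/c6.png

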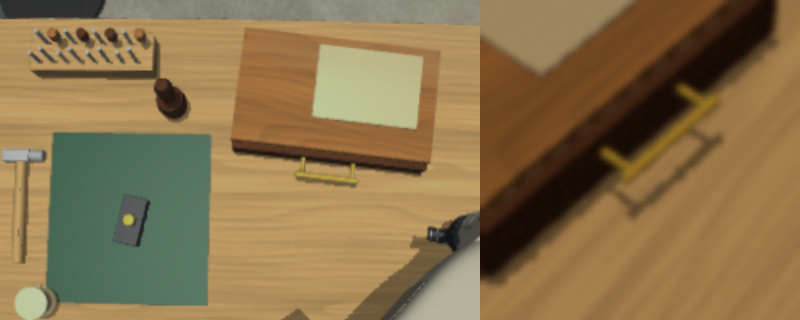

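The drawer is shut: the handle ends at about (275.6,180) and (313,184) match the starting position. The mat holds only the weight, and the arm is clear.

```bash
python3 -c "
from h import *
print(np.abs(readout.get_state()['qvel']).max())
print(bot.finish_job())"
```

```text
2.3891984211595396
the job is handed in; nothing more can be done
None
```

The job is handed in: the brown, red and tan tins (the black one was absent) stand upright in the shut drawer with their lids pressed home, and the other tools were left where they were; the hand-in returned no verdict.

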